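Unlock the jar press and hold its lever at the third click

ROBOT

A 6-joint arm with a two-finger parallel gripper is mounted at the origin on a cart in front of the work surface, level with it; the furniture and walls round the work are solid. World frame = base frame: x ahead of the robot, y to its left, z up, the work surface at z = 0. Lengths are in m, angles in rad, forces in N, time in s.
With the tool pointing down it reaches from about 0.325 to 0.875 m from the base axis. Payload 4.4 kg.
Tool frame: the origin (TCP) lies midway between the tips of the shut fingers; the grasp point (between the pads) lies env.grip_point_offset behind it (env.grip_point_offset is the distance from the TCP to the grasp point, in m); z points along the fingers, y is the line along which they close (so a half turn about z gives the same grasp; the last joint's range is limited). The gripper opens to 85 mm and grips with 20 to 120 N. Pads are 22 mm wide; open, the fingers measure 114 mm over their backs; the gripper's body (76 mm by 85 mm) begins 54 mm behind the grasp point. The pads swing forward as they close: fully open they stand 13 mm farther back than shut.
Start: joints at [1.196, 0.207, 1.542, -0, 1.393, -0.15], TCP at [0.128, 0.561, 0.231] pointing down, gripper open.
Joint ranges: [-2.73, 2.73], [-0.86, 2.22], [0.23, 2.46], [-1.11, 4.25], [0.08, 2.63], [-2.82, 2.82]. Speed limits (rad/s): [2.79, 2.79, 3.14, 3.14, 3.14, 3.14].

INTERFACE

Orientations are given as a rotation vector (axis times angle).
In Python, from station import env gives the robot as it stands.
- The arm moves only by the tool nudge_tcp, called after "Call:" as name(argument=value, ...) on one line, values as JSON. Schema: {"type":"object","properties":{"increments":{"type":"array","items":{"type":"array","items":{"type":"number"},"minItems":5,"maxItems":5},"minItems":1,"maxItems":12},"clamp_n":{"type":"number"},"only":{"type":"string"},"quiet":{"type":"boolean"},"lines":{"type":"string"}},"required":["increments"],"additionalProperties":false}. increments is a list of rows, 1 to 12 of them, each of 5 numbers: dx, dy, dz in m, then a turn about the tool's z in rad, then the finger opening in m; each row is the pose to reach, as a shift and turn from the pose commanded when the call began, along the tool's axes at that moment; what a row does not reach only later rows make up. A row lasts 1/12 s, in which the tool goes at most 0.0417 m and 0.125 rad, less where a joint would pass 70% of its speed; a pose out of reach is approached as far as the arm can. The fingers move at their own pace and stop on an object; clamp_n is the grip in N (left out, the last holds). Time passes only in rows, so rows that do not move let the fingers close. The tool returns the time, the measured TCP pose, the force, the opening and the grip force at its end. only (a regular expression) keeps the lines of the reply that match it, lines (a string "A,B") keeps lines A to B, and quiet returns only ok. Input that does not fit is refused with a message, and nothing moves.
- env.get_state(): the state, without advancing time (a new reading comes with each control period).
- env.read_camera(name): name is "scene" or "top"; returns (picture, depth): 480x640x3 uint8, red, green, blue; 480x640 float32, m along the optical axis (not along the pixel's ray), 0 where there is no reading.
- env.camera_info(name): a dict with "fx", "fy", "cx", "cy" (pixels), "eye" and "orientation" of the camera in the world. Camera axes: x right, y up, looking along -z (the intrinsics and any distortion apply to the point x, -y, -z); pixel columns grow to the right and rows downward; lengths in m; the calibration is good to about 2 mm. A picture is of the moment at which its call begins. camera_info takes no time and is no camera call.
- env.sign_off(): hands the job in; it is judged then, once.
The state is a dict: "time": time; "joint_pos": joint angles; "joint_vel": joint speeds; "joint_efforts": joint torques, N m; "ee_pos": TCP position; "orientation": TCP orientation; "force": force on the tool from outside, world axes, zero at the start; "torque": the same for the moment, N m; "grip_width": finger opening in m; "grip_force": force on a finger pad.
Only numpy, scipy, OpenCV 4.12 (cv2) and the standard library are available. Lean on these libraries where they do the work, as an engineer would, in place of code of your own. Each camera call takes 0.05 s, during which the arm holds its last target. There are 200 camera calls.

TASK

The lid on the jar in the lever press must be pressed down while its seal sets: pull the locking pin sideways out of the press by its knob, park it lying in the open notch of the small rest block beside the press, and let go of it. Then push the lever's paddle down with the fingers, past the first two clicks to the third, as far as it goes, and finish while still holding it down there, since it springs back up as soon as it is let go. Leave the things standing around where they are.

Things in the scene. Friction and masses are not known exactly. Their poses are not given: they have to be found in the camera images.
- press: Fixed aluminium lever press, base 250 x 100 x 12 mm; origin at the underside below the jar's axis, z up. The lever's free end points to -x (towards the robot), the pin's knob sticks out at +y. Two cheeks 164 mm high at x 40 to 118 mm, outer faces at y -23 and 23. Lever hinge: level axis along y at x 100, z 130 mm. A jar with a tin lid (70 mm wide, top at z 102) is fixed under the lever at x = 0.
- bore (a point): Centre of the locking bore, which runs along the press's y through both cheeks and the lever: at x 59, y 0, z 144 mm in the press frame; 10 mm wide. Fixed to the press, axes parallel to it.
- pin: Loose locking pin, 35-70 g, along its y axis: black knob 20 mm thick, y -14 to 14 mm, origin at its centre; steel shaft 8 mm thick, y -14 to -80; centre of mass y -36. Starts level in the bore, its y the press's y, knob centre 50 mm to the +y side of the bore's centre (13 mm bare shaft between cheek and knob), 1 mm lower. Out of the cheeks at 103 mm. In the bore it locks the lever.
- rest: Fixed aluminium rest block for the pin, standing on the worktop on the press's +y side; origin at the centre of its underside. Foot 56 (x) x 60 (y) x 8 mm, block 34 x 45 mm, about 73 mm high. An open notch runs right through it along its y axis (within 0.15 rad of the press's y): 11 mm wide, floor at z = 52 mm, flared at the top.
- notch (a point): Mid-length point of the notch, at z 56 mm: where the shaft's axis lies when it rests on the notch floor; axes as the rest block's. Parked, the shaft lies along the notch on its floor, the knob on the +y side outside the block, knob centre 34 to 57 mm from this point along +y (46 is best; farther out it tips off).
- paddle: Black paddle on the lever's free end, 46 x 56 x 16 mm, origin at its centre, 215 mm from the lever's hinge axis. At joint value 0 the lever leans up 0.33 rad towards the robot (paddle centre x -103, z 200 mm in the press frame); at 0.33 it is level (x -115, z 130). Its axes are parallel to the press's at joint value 0 and turn with the lever.
- paddle_top (a point): Centre of the paddle's upper face, where to push; it turns with the lever. Pushing straight down from above is fine.
- lever (a joint): Lever angle, rad: 0 raised (start), grows as it is pressed down, stop at 0.35. Ridges click by at about 0.08, 0.18 and 0.28; the third click is reached above 0.30, the end of travel. The push on the paddle grows from about 5 to 10 N, with 1 to 4 N more climbing each ridge, as much less past it; a spring returns the lever from anywhere, also out of the clicks.
- spice: bystander: spice jar, 47 x 47 x 98 mm, origin at its underside, on the -y side of the press
- cup: bystander: espresso cup, 62 x 92 x 51 mm, origin at its underside, on the -y side of the press
- matchbox: bystander: small box, 22 x 57 x 37 mm, origin at its underside, beyond the rest block
- cap: bystander: white cap, 36 x 36 x 18 mm, origin at its underside, in front of the rest block
- spoon: bystander: teaspoon, 132 x 26 x 9 mm, origin at its underside, on the -y side

How it is judged:
By the outcome, as a careful person would: the job done as asked, in the order asked, and still so for the second after the job is handed in, while the arm keeps its last pose, push and grip.
It also fails if it takes over 48 s, if anything falls off the work surface, if the arm or the gripper's body presses on something with over 40 N, if the wrist force passes 120 N, or if a joint passes its speed limit or range.

## Working session

There is one attempt and no reset: what is moved stays moved. The work goes in short steps, Python scripts to look and compute and a tool call to move; the robot and the scene stay as the last step left them, time stands still between calls to the robot, and variables do not carry over. Pictures are saved under pics/ and viewed, at most 13 in all, crops included, and the job is handed in when it is done.

```bash
ls; mkdir -p pics
```

Run:
```python
from station import env
import cv2,numpy as np
for n in("scene","top"):
    p,d=env.read_camera(n); np.savez(f"pics/{n}0.npz",p=p,d=d); cv2.imwrite(f"pics/{n}0.png",p[:,:,::-1]); print(n,env.camera_info(n))
s=env.get_state(); print(s, env.grip_point_offset)
```

```text
pics
station.py
scene {'fx': 484.7401634374666, 'fy': 484.7401634374666, 'cx': 315.2104845065927, 'cy': 240.2824534666409, 'eye': array([-0.00201245, -0.59547023,  0.49829843]), 'orientation': array([ 1.09523576, -0.43776112, -0.68586703])}
top {'fx': 544.1027333694781, 'fy': 544.1027333694781, 'cx': 323.0810534209497, 'cy': 243.44954461754457, 'eye': array([ 0.38605311, -0.0194509 ,  1.15334776]), 'orientation': array([ 0.14613922, -0.13324194, -1.5647442 ])}
{'time': 0.1, 'joint_pos': array([ 1.19647824e+00,  2.07355183e-01,  1.54285302e+00, -3.08900371e-05,
        1.39349310e+00, -1.50454896e-01]), 'joint_vel': array([ 0.00060039, -0.00161419, -0.00388909, -0.00027526,  0.00124455,
       -0.00027115]), 'joint_efforts': array([-7.76530560e-04, -3.84093261e+01, -2.92548645e+01, -3.58684065e-04,
        4.96955530e-03,  1.31410328e-06]), 'ee_pos': array([0.12738478, 0.55999303, 0.23021041]), 'orientation': array([-0.35084312, -3.12141816,  0.00321075]), 'force': array([-0.18639895,  0.96010993,  0.97513783]), 'torque': array([-0.02124354, -0.05098106, -0.0304895 ]), 'grip_force': 0.0, 'grip_width': 0.0853113120435378} 0.0187
```

View pics/scene0.png

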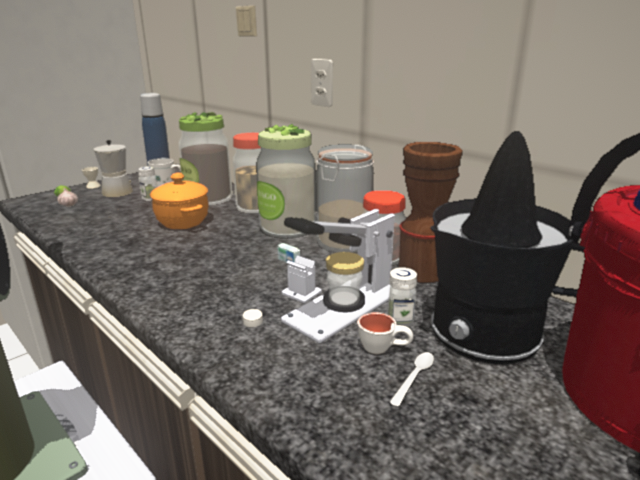

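View pics/top0.png

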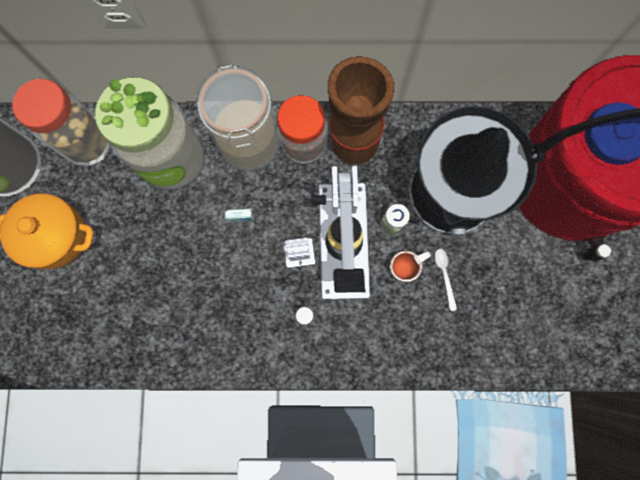

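The scene view shows the press at about (345,270), with the rest block at (300,275). In the top view the paddle is at (349,280), the knob at (318,199), the rest at (299,252) and the cap at (304,316). I'll enlarge these areas next.

Create h.py:
```python
import numpy as np,cv2
from scipy.spatial.transform import Rotation as R
from station import env
def proj(n,P):
    c=env.camera_info(n); q=(np.atleast_2d(P)-c["eye"])@R.from_rotvec(c["orientation"]).as_matrix()
    return np.c_[c["cx"]+c["fx"]*q[:,0]/-q[:,2], c["cy"]-c["fy"]*q[:,1]/-q[:,2]]
def ray(n,u,v):
    c=env.camera_info(n); M=R.from_rotvec(c["orientation"]).as_matrix()
    return c["eye"],M@np.array([(u-c["cx"])/c["fx"],-(v-c["cy"])/c["fy"],-1])
def atz(n,u,v,z):
    e,d=ray(n,u,v); return e+d*(z-e[2])/d[2]
def deproj(n,u,v,d):
    e,r=ray(n,u,v); return e+r*d
def tri(a,b):
    (e1,d1),(e2,d2)=ray("scene",*a),ray("top",*b)
    t=np.linalg.lstsq(np.c_[d1,-d2],e2-e1,rcond=None)[0]
    p,q=e1+d1*t[0],e2+d2*t[1]; return (p+q)/2,np.linalg.norm(p-q)
```

Run:
```python
import cv2,numpy as np
a=cv2.imread("pics/top0.png")[155:305,275:385]
b=cv2.imread("pics/scene0.png")[205:340,240:410]
cv2.imwrite("pics/topc.png",cv2.resize(a,None,fx=4,fy=4,interpolation=2))
cv2.imwrite("pics/scenec.png",cv2.resize(b,None,fx=4.4,fy=4.4,interpolation=2))
```

```text
(no output)
```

View pics/topc.png

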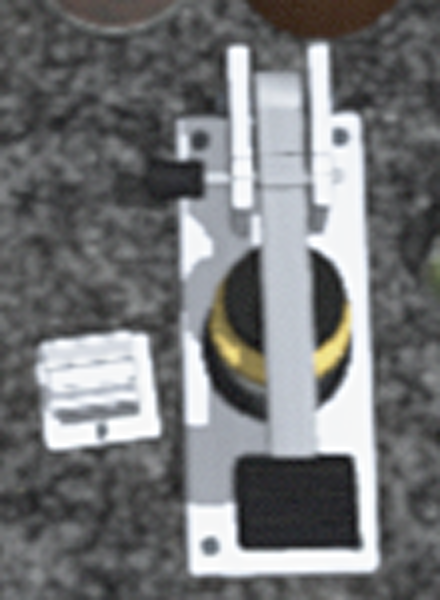

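View pics/scenec.png

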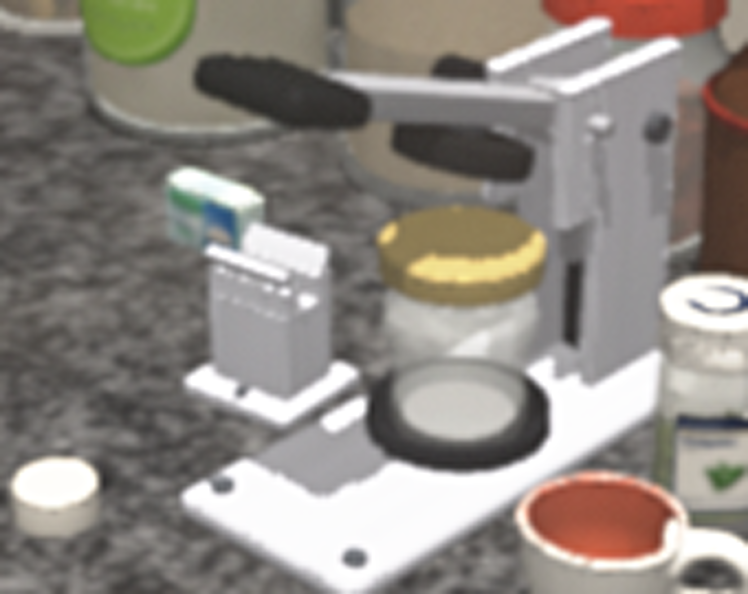

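The top crop shows the base corners, cheek tops, knob (178,180) and rest foot corners. The scene crop shows the same corners. I'll fit the poses from both views.

Run:
```python
from h import *
from scipy.optimize import least_squares as LS
T=lambda p:(275+(np.array(p)+.5)/4-.5)*[1,0]+(155+(np.array(p)+.5)/4-.5)*[0,1]
S=lambda p:(240+(np.array(p)+.5)/4.4-.5)*[1,0]+(205+(np.array(p)+.5)/4.4-.5)*[0,1]
def W(q,P): 
    c,s=np.cos(q[2]),np.sin(q[2]); P=np.array(P,float); return np.c_[q[0]+c*P[:,0]-s*P[:,1],q[1]+s*P[:,0]+c*P[:,1],P[:,2]+q[3]]
def fit(f,obs,x0):
    def res(q): return np.concatenate([(proj(n,W(q,[f(k,q)]))[0]-(T if n=="top" else S)(uv)) for n,k,uv in obs])
    r=LS(res,x0,loss="soft_l1"); print(r.x.round(4)); print(res(r.x).reshape(-1,2).round(1).tolist()); return r.x
m=.001
# press: base corners b?? with x offset q[4]
PK=lambda k,q:{'nl':(q[4]-.125,.05,.012),'nr':(q[4]-.125,-.05,.012),'fl':(q[4]+.125,.05,.012),'fr':(q[4]+.125,-.05,.012),
 'cnl':(.04,.023,.164),'cnr':(.04,-.023,.164),'cfl':(.118,.023,.164),'cfr':(.118,-.023,.164)}[k]
q=fit(PK,[("top","nr",(380,568)),("top","nl",(190,573)),("top","fl",(179,117)),("top","fr",(358,113)),
("top","cnl",(232,207)),("top","cfl",(227,45)),("top","cfr",(329,43)),("top","cnr",(331,205)),
("scene","nl",(185,497)),("scene","cnr",(570,92)),("scene","cfr",(680,42)),("scene","cnl",(488,68)),("scene","cfl",(600,20))],[.45,0,0,0,0])
RK=lambda k,q:{'nl':(-.028,.03,.008),'nr':(-.028,-.03,.008),'fr':(.028,-.03,.008),'fl':(.028,.03,.008)}[k]
r=fit(RK,[("top","nl",(47,450)),("top","nr",(160,437)),("top","fr",(150,333)),("top","fl",(40,345)),
("scene","nl",(185,380)),("scene","nr",(283,422)),("scene","fr",(358,372))],[.45,.1,0,0])
b=W(q,[(.059,0,.144),(.059,.05,.143),(-.103,0,.2),(.059,.103,.143)]); nt=W(r,[(0,0,.056),(0,.046,.056)])
print("bore,knob,paddle,out\n",b.round(4),"\nnotch\n",nt.round(4))
D=np.load("pics/top0.npz")["d"]
tk=T((178,180)); print("knob top px obs/pred",tk,proj("top",b[1:2])); tp=T((297,502)); print("paddle",tp,proj("top",b[2:3]+[0,0,.008]))
for p in(tk,tp,T((85,380)),T((97,410)),T((90,355)),T((60,440)),T((240,100))): u,v=p.round().astype(int); print(deproj("top",u,v,D[v,u]).round(4))
print("scene paddle pred",(proj("scene",b[2:3])-[240,205])*4.4, "knob",(proj("scene",b[1:2])-[240,205])*4.4)
# table check & bystanders heights behind
```

```text
[ 0.5962 -0.0543  0.0326 -0.0013  0.005 ]
[[0.3, 0.2], [0.1, 0.4], [-0.6, -0.6], [0.5, -1.0], [0.6, -0.4], [0.5, 0.2], [-0.8, -0.0], [0.4, -0.6], [-1.4, -0.6], [0.1, 0.6], [0.3, 0.8], [-0.5, -0.3], [-0.6, 0.1]]
[ 5.727e-01  4.070e-02  1.090e-01 -4.000e-04]
[[0.3, -0.3], [0.1, -0.1], [-0.1, 0.2], [-0.4, 0.2], [-0.4, -0.2], [-0.2, -0.0], [0.8, 0.2]]
bore,knob,paddle,out
 [[ 0.6552 -0.0523  0.1427]
 [ 0.6536 -0.0024  0.1417]
 [ 0.4933 -0.0576  0.1987]
 [ 0.6518  0.0506  0.1417]] 
notch
 [[0.5727 0.0407 0.0556]
 [0.5677 0.0864 0.0556]]
knob top px obs/pred [319.125 199.625] [[318.71677046 199.51700781]]
paddle [348.875 280.125] [[349.41988842 278.98087638]]
[ 0.6494 -0.0031  0.1537]
[ 0.4913 -0.0568  0.208 ]
[0.5702 0.0453 0.0532]
[0.5563 0.0393 0.0493]
[0.5824 0.0427 0.0667]
[0.5456 0.0605 0.0066]
[ 0.685  -0.0333  0.166 ]
scene paddle pred [[283.68293579  93.99563314]] knob [[464.0625148   82.41098913]]
```

The fits agree to about 1 px, and the heights match the text. Next I'll work out the first move and check the obstacles near the grasp.

Add to h.py:
```python
def go(x,y,z,yaw=None):   # TCP target; yaw = world angle of tool y
    s=env.get_state(); M=R.from_rotvec(s["orientation"]).as_matrix(); a=np.arctan2(M[1,1],M[0,1])
    t=0 if yaw is None else (a-yaw+np.pi/2)%np.pi-np.pi/2
    print("d",(M.T@(np.array([x,y,z])-s["ee_pos"])).round(4),"turn",round(t,3),"| yaw",a.round(3),"tilt",M[:,2].round(3),"ee",s["ee_pos"].round(4),"F",s["force"].round(1),"w",round(s["grip_width"],4),"t",s["time"], "q",s["joint_pos"].round(2))
```

Run:
```python
from h import *
go(.6536,-.0024,.26,.0326)
D=np.load("pics/top0.npz")["d"]
v,u=np.mgrid[0:480,0:640]; c=env.camera_info("top"); M=R.from_rotvec(c["orientation"]).as_matrix()
P=c["eye"]+(np.dstack([(u-c["cx"])/c["fx"],-(v-c["cy"])/c["fy"],-np.ones(u.shape)])*D[...,None])@M.T
for lo in(.05,.1,.15,.2,.25):
    print(lo,[ (round(y,2),P[...,0][(P[...,2]>lo)&(abs(P[...,1]-y)<.03)&(P[...,0]>.3)&(P[...,0]<.9)].min(initial=9).round(2)) for y in np.arange(-.2,.6,.06)])
```

```text
d [-0.6379 -0.4316 -0.0291] turn 1.314 | yaw 1.347 tilt [-0.001 -0.002 -1.   ] ee [0.1274 0.56   0.2302] F [-0.2  1.   1. ] w 0.0853 t 0.1 q [ 1.2   0.21  1.54 -0.    1.39 -0.15]
0.05 [(np.float64(-0.2), np.float64(0.51)), (np.float64(-0.14), np.float64(0.51)), (np.float64(-0.08), np.float64(0.47)), (np.float64(-0.02), np.float64(0.39)), (np.float64(0.04), np.float64(0.55)), (np.float64(0.1), np.float64(0.75)), (np.float64(0.16), np.float64(0.74)), (np.float64(0.22), np.float64(0.76)), (np.float64(0.28), np.float64(0.71)), (np.float64(0.34), np.float64(0.71)), (np.float64(0.4), np.float64(0.72)), (np.float64(0.46), np.float64(0.57)), (np.float64(0.52), np.float64(0.53)), (np.float64(0.58), np.float64(0.53))]
0.1 [(np.float64(-0.2), np.float64(0.59)), (np.float64(-0.14), np.float64(0.61)), (np.float64(-0.08), np.float64(0.47)), (np.float64(-0.02), np.float64(0.39)), (np.float64(0.04), np.float64(0.65)), (np.float64(0.1), np.float64(0.75)), (np.float64(0.16), np.float64(0.74)), (np.float64(0.22), np.float64(0.76)), (np.float64(0.28), np.float64(0.71)), (np.float64(0.34), np.float64(0.7
[... 1062 characters left out ...]
np.float64(0.72)), (np.float64(0.4), np.float64(0.73)), (np.float64(0.46), np.float64(0.78)), (np.float64(0.52), np.float64(0.77)), (np.float64(0.58), np.float64(0.79))]
0.25 [(np.float64(-0.2), np.float64(9.0)), (np.float64(-0.14), np.float64(0.77)), (np.float64(-0.08), np.float64(0.76)), (np.float64(-0.02), np.float64(0.39)), (np.float64(0.04), np.float64(9.0)), (np.float64(0.1), np.float64(9.0)), (np.float64(0.16), np.float64(9.0)), (np.float64(0.22), np.float64(9.0)), (np.float64(0.28), np.float64(0.72)), (np.float64(0.34), np.float64(0.72)), (np.float64(0.4), np.float64(0.74)), (np.float64(0.46), np.float64(9.0)), (np.float64(0.52), np.float64(9.0)), (np.float64(0.58), np.float64(9.0))]
```

Call:
nudge_tcp(increments=[[-0.638,-0.432,-0.03,1.314,0.05],[-0.638,-0.432,-0.03,1.314,0.05],[-0.638,-0.432,-0.03,1.314,0.05],[-0.638,-0.432,-0.03,1.314,0.05],[-0.638,-0.432,-0.03,1.314,0.05],[-0.638,-0.432,-0.03,1.314,0.05],[-0.638,-0.432,-0.03,1.314,0.05],[-0.638,-0.432,-0.03,1.314,0.05],[-0.638,-0.432,-0.03,1.314,0.05],[-0.638,-0.432,-0.03,1.314,0.05],[-0.638,-0.432,-0.03,1.314,0.05],[-0.638,-0.432,-0.03,1.314,0.05]], clamp_n=40)

```text
time: 1.1
ee_pos: [0.4695, 0.1938, 0.2504]
orientation: [-2.187, -2.255, 0.001]
force: [0.9, 1.2, 0.3]
grip_width: 0.0502
grip_force: 0.0
```

```bash
python3 -c "
from h import *
go(.6536,-.0024,.26,.0326)"
```

```text
d [-0.2018  0.178  -0.0097] turn -0.002 | yaw 0.031 tilt [-0.001  0.    -1.   ] ee [0.4695 0.1938 0.2504] F [0.9 1.2 0.3] w 0.0502 t 1.1 q [0.22 0.05 1.68 0.   1.42 0.19]
```

Call:
nudge_tcp(increments=[[-0.202,0.178,-0.01,0,0.05],[-0.202,0.178,-0.01,0,0.05],[-0.202,0.178,-0.01,0,0.05],[-0.202,0.178,-0.01,0,0.05],[-0.202,0.178,-0.01,0,0.05],[-0.202,0.178,-0.01,0,0.05],[-0.202,0.178,-0.01,0,0.05],[-0.202,0.178,-0.01,0,0.05],[-0.202,0.178,-0.01,0,0.05]])

```text
time: 1.85
ee_pos: [0.6533, -0.0013, 0.2594]
orientation: [-2.185, -2.254, 0.002]
force: [-0.6, 0.1, -0.3]
grip_width: 0.0498
grip_force: 0.0
```

Run:
```python
from h import *
go(.6536,-.0024,.142-.0187,.0326)
p,d=env.read_camera("scene"); cv2.imwrite("pics/s1.png",cv2.resize(p[120:270,260:460,::-1],None,fx=4,fy=4))
```

```text
d [-0.0012  0.0005  0.1361] turn -0.002 | yaw 0.031 tilt [-0.002  0.001 -1.   ] ee [ 0.6533 -0.0013  0.2594] F [-0.6  0.1 -0.3] w 0.0498 t 1.85 q [-0.13  0.35  1.3   0.    1.49 -0.17]
```

View pics/s1.png

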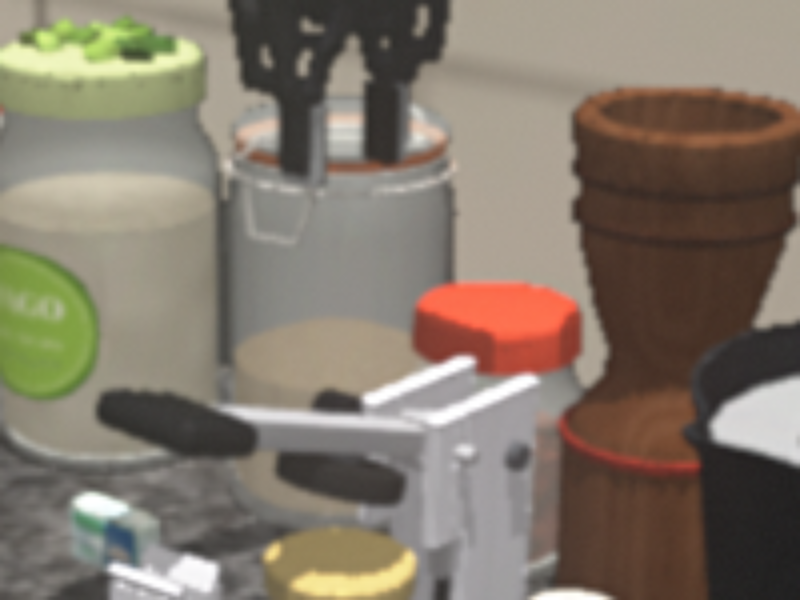

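The open fingers, centred near (345,160), stand over the knob at (335,400) with clear room below. Descending now.

Call:
nudge_tcp(increments=[[0,0,0.04,0,0.05],[0,0,0.08,0,0.05],[0,0,0.11,0,0.05],[0,0,0.135,0,0.05],[0,0,0.135,0,0.05],[0,0,0.135,0,0.05]])

```text
time: 2.4
ee_pos: [0.6511, 0.0014, 0.1242]
orientation: [-2.18, -2.257, 0.004]
force: [0.0, -0.7, 2.1]
grip_width: 0.0503
grip_force: 0.0
```

Run:
```python
from h import *
go(.6536,-.0024,.142-.0187,.0326)
```

```text
d [-0.0039  0.0023  0.0008] turn 0.002 | yaw 0.035 tilt [-0.005  0.001 -1.   ] ee [0.6511 0.0014 0.1242] F [ 0.  -0.7  2.1] w 0.0503 t 2.4 q [-0.13  0.46  1.43  0.    1.25 -0.17]
```

Call:
nudge_tcp(increments=[[-0.002,0.002,0,0,0.05],[-0.002,0.002,0,0,0.01],[-0.002,0.002,0,0,0.01],[-0.002,0.002,0,0,0.01],[-0.002,0.002,0,0,0.01],[-0.002,0.002,0,0,0.01]], clamp_n=40)

```text
time: 2.9
ee_pos: [0.6558, -0.0023, 0.1276]
orientation: [2.184, 2.257, 0.001]
force: [-3.9, 1.1, 6.6]
grip_width: 0.0188
grip_force: 38.5
```

Run:
```python
from h import *
go(.6536,-.0024,.142-.0187,.0326)
```

```text
d [-0.     -0.0022  0.0043] turn 0.0 | yaw 0.033 tilt [ 0.001 -0.    -1.   ] ee [ 0.6558 -0.0023  0.1276] F [-3.9  1.1  6.6] w 0.0188 t 2.9 q [-0.14  0.47  1.42 -0.    1.25 -0.17]
```

Call:
nudge_tcp(increments=[[0,-0.001,-0.002,0,0.01],[0.008,-0.001,-0.002,0,0.01],[0.016,-0.001,-0.002,0,0.01],[0.024,-0.001,-0.002,0,0.01],[0.032,-0.001,-0.002,0,0.01],[0.04,-0.001,-0.002,0,0.01]])

```text
time: 3.4
ee_pos: [0.6534, 0.0387, 0.1277]
orientation: [2.183, 2.258, 0.0]
force: [0.8, -1.0, 0.3]
grip_width: 0.0187
grip_force: 38.1
```

Run:
```python
from h import *
go(.6536-.08*.0326,.0776,.142-.0187,.0326)
```

```text
d [ 0.039  -0.0011  0.0044] turn 0.001 | yaw 0.034 tilt [ 0.001 -0.    -1.   ] ee [0.6534 0.0387 0.1277] F [ 0.8 -1.   0.3] w 0.0187 t 3.4 q [-0.07  0.46  1.43 -0.    1.25 -0.11]
```

Call:
nudge_tcp(increments=[[0.01,0,0,0,0.01],[0.02,0,0,0,0.01],[0.03,0,0,0,0.01],[0.04,0,0,0,0.01],[0.05,0,0,0,0.01],[0.05,0,0,-0.075,0.01],[0.05,0,0,-0.075,0.01]])

```text
time: 3.98
ee_pos: [0.6511, 0.0892, 0.1274]
orientation: [-2.095, -2.34, 0.0]
force: [-0.2, -0.7, -0.7]
grip_width: 0.0192
grip_force: 38.4
```

Run:
```python
from h import *
go(.5677,.0864,.0556,.109)
for n in("scene","top"):
    p,d=env.read_camera(n); np.savez(f"pics/{n}2.npz",p=p,d=d)
    if n=="scene": a=cv2.resize(p[150:300,230:400,::-1],None,fx=3.9,fy=3.9,interpolation=2); cv2.imwrite("pics/s2.png",a)
```

```text
d [ 0.0064 -0.0832  0.0719] turn 0.002 | yaw 0.111 tilt [-0.001  0.    -1.   ] ee [0.6511 0.0892 0.1274] F [-0.2 -0.7 -0.7] w 0.0192 t 3.9833 q [ 0.    0.47  1.42  0.    1.26 -0.11]
```

View pics/s2.png

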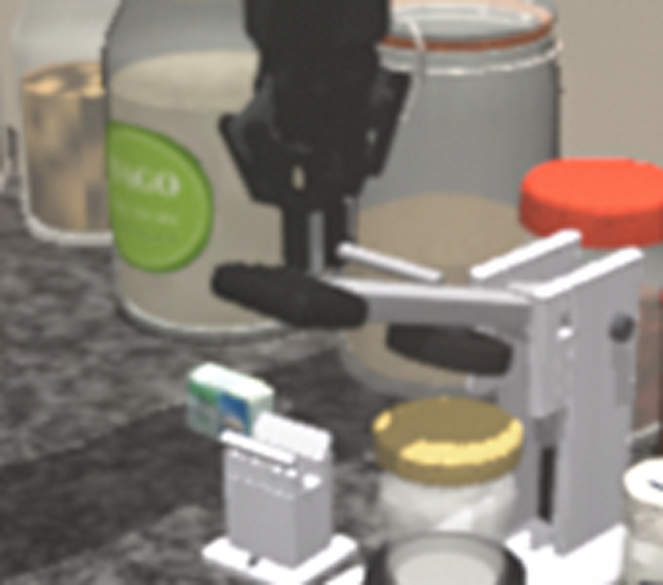

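The pin is out: the bare shaft runs from (340,245) to (438,275) in the crop, and the bore in the cheek is now open. I'll check where the shaft lies in the grip before placing it.

Run:
```python
from h import *
tool=np.array([.6511,.0892,.1274]); ax=np.array([np.sin(.111),-np.cos(.111),0])
for s,(a,b) in((.08,(437,276)),):
    uv=(230+(a+.5)/3.9-.5,150+(b+.5)/3.9-.5)
    for z in(.13,.14,.145,.15,.155): print(z,proj("scene",tool*[1,1,0]+ax*s+[0,0,z])[0].round(1),uv)
print(proj("top",[tool+ax*s+[0,0,.016] for s in(.014,.05,.08)]).round(1))
p=np.load("pics/top2.npz")["p"]; cv2.imwrite("pics/t2.png",cv2.resize(p[150:300,230:380,::-1],None,fx=4,fy=4,interpolation=2))
```

```text
0.13 [343.1 226.7] (341.6794871794872, 220.3974358974359)
0.14 [343.2 222. ] (341.6794871794872, 220.3974358974359)
0.145 [343.2 219.7] (341.6794871794872, 220.3974358974359)
0.15 [343.2 217.4] (341.6794871794872, 220.3974358974359)
0.155 [343.3 215. ] (341.6794871794872, 220.3974358974359)
[[278.2 199.7]
 [296.9 197.7]
 [312.4 196. ]]
```

View pics/t2.png

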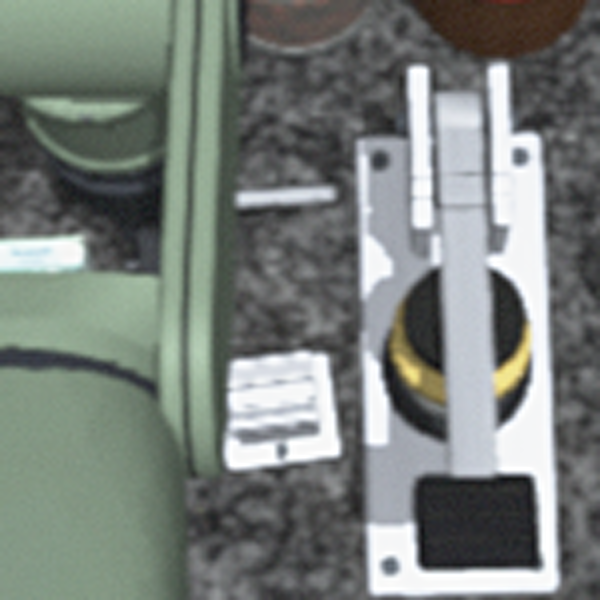

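The shaft shows in the top crop from (240,201) to its tip at (336,194), pointing right towards the press. The rest's notch lies at (275,408).

Run:
```python
from h import *
S=lambda a,b:(230+(a+.5)/3.9-.5,150+(b+.5)/3.9-.5); T=lambda a,b:(230+(a+.5)/4-.5,150+(b+.5)/4-.5)
tip,e=tri(S(438,276),T(336,194)); print("tip",tip.round(4),e)
q=atz("top",*T(240,201),tip[2]); print(q.round(4), "yaw",np.arctan2((q-tip)[0],-(q-tip)[1]))
# depth-based shaft
D=np.load("pics/top2.npz")["d"]; p=np.load("pics/top2.npz")["p"]
L=[]
for v in range(195,204):
    for u in range(290,313):
        P=deproj("top",u,v,D[v,u])
        if P[2]>.1: L.append(P)
L=np.array(L); print(len(L),np.polyfit(L[:,1],L[:,0],1),np.polyfit(L[:,1],L[:,2],1),L.mean(0))
D=np.load("pics/scene2.npz")["d"]; L=[]
for v in range(208,224):
    for u in range(317,344):
        P=deproj("scene",u,v,D[v,u])
        if .13<P[2]<.165 and abs(P[0]-.655)<.02: L.append(P)
L=np.array(L); print(len(L),np.polyfit(L[:,1],L[:,0],1),np.polyfit(L[:,1],L[:,2],1),L.mean(0), L[:,1].min())
# rest notch ridge from fit vs depth: block-top points in first top image
D=np.load("pics/top0.npz")["d"]; L=np.array([deproj("top",u,v,D[v,u]) for v in range(235,268) for u in range(283,316)])
for zl,zh in((.045,.058),(.06,.08)):
    m=(L[:,2]>zl)&(L[:,2]<zh); print(zl,m.sum(),L[m].mean(0),L[m].min(0),L[m].max(0),np.sort(L[m][:,0])[::12].round(3))
```

```text
tip [0.6549 0.0077 0.1456] 0.0010570949111537546
[0.6518 0.0532 0.1456] yaw -3.0746268641133834
94 [-0.0754604   0.65687886] [-0.00115626  0.14380526] [0.65450853 0.03141159 0.14376894]
141 [0.05796372 0.65081489] [0.02182525 0.14241297] [0.65354339 0.04707259 0.14344034] 0.005629063306238691
0.045 134 [0.57103695 0.04032343 0.05157954] [0.55322931 0.0167613  0.04566301] [0.5815098  0.06398341 0.0577599 ] [0.553 0.556 0.559 0.57  0.572 0.573 0.574 0.575 0.576 0.577 0.579 0.581]
0.06 267 [0.57371976 0.04144455 0.06865023] [0.55286866 0.01791893 0.06009933] [0.59187853 0.06465361 0.07661839] [0.553 0.556 0.557 0.559 0.559 0.561 0.562 0.564 0.565 0.567 0.576 0.579
 0.58  0.581 0.582 0.583 0.584 0.585 0.586 0.587 0.588 0.589 0.592]
```

Call:
nudge_tcp(increments=[[0.003,-0.028,0,-0.025,0.01],[0.006,-0.055,0,-0.025,0.01],[0.0092,-0.0823,0,-0.025,0.01],[0.0092,-0.0823,0,-0.025,0.01],[0.0092,-0.0823,0.02,-0.025,0.01],[0.0092,-0.0823,0.04,-0.025,0.01],[0.0092,-0.0823,0.052,-0.025,0.01],[0.0092,-0.0823,0.052,-0.025,0.01],[0.0092,-0.0823,0.052,-0.025,0.01]])

```text
time: 4.83
ee_pos: [0.5684, 0.0878, 0.075]
orientation: [-2.069, -2.362, 0.002]
force: [0.5, 0.3, 0.0]
grip_width: 0.0187
grip_force: 38.6
```

Run:
```python
from h import *
go(.6511-.0828,.0892,.1274-.052,.136)
for n in("scene","top"):
    p,d=env.read_camera(n); np.savez(f"pics/{n}3.npz",p=p,d=d)
    (r0,c0)=(200,260) if n=="scene" else (210,270)
    cv2.imwrite(f"pics/{n}3.png",p[:,:,::-1])
a=cv2.resize(cv2.imread("pics/scene3.png")[210:290,270:340],(525,600),interpolation=2)
b=cv2.resize(cv2.imread("pics/top3.png")[215:275,275:350],(275*1,220),interpolation=2)
a2=np.zeros((600,800,3),np.uint8); a2[:,:525]=a; a2[:220,525:]=b; cv2.imwrite("pics/both3.png",a2)
```

```text
d [ 0.0014  0.0001 -0.0004] turn -0.004 | yaw 0.132 tilt [-0.002 -0.    -1.   ] ee [0.5684 0.0878 0.075 ] F [0.5 0.3 0. ] w 0.0187 t 4.8333 q [ 0.    0.38  1.67 -0.    1.09 -0.13]
```

View pics/both3.png

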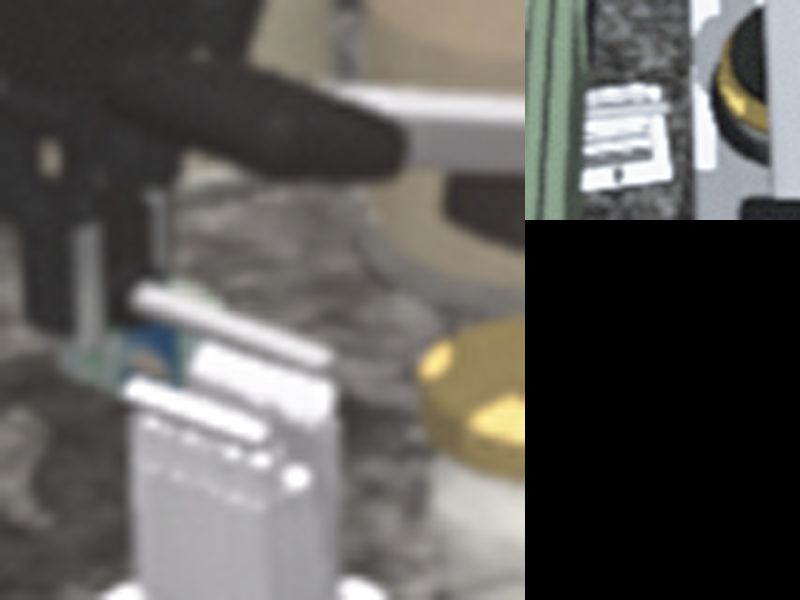

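The shaft runs above the rest, from (140,295) to its tip at (330,358), and is parallel to the notch edges (slope 0.33 against 0.34). I'll check the lateral alignment numerically.

Run:
```python
from h import *
tip,e=tri((270+330/7.5,210+359/7.5),(314,244)); print("tip tri",tip.round(4),e)
D=np.load("pics/top3.npz")["d"]; L=np.array([deproj("top",u,v,D[v,u]) for v in range(225,268) for u in range(293,318)])
m=(L[:,2]>.08)&(L[:,2]<.1); s=L[m]; print("top",m.sum(),np.polyfit(s[:,1],s[:,0],1),s.mean(0),s[:,1].min())
print("x at .0407", np.polyval(np.polyfit(s[:,1],s[:,0],1),.0407))
D=np.load("pics/scene3.npz")["d"]; L=np.array([deproj("scene",u,v,D[v,u]) for v in range(240,290) for u in range(285,316)])
m=(L[:,2]>.081)&(L[:,2]<.105)&(L[:,0]>.54)&(L[:,0]<.6); s=L[m]; print("scene",m.sum(),np.polyfit(s[:,1],s[:,0],1),np.polyfit(s[:,1],s[:,2],1),s.mean(0),s[:,1].min())
m=(L[:,2]>.055)&(L[:,2]<.081)&(L[:,0]>.54)&(L[:,0]<.6)&(L[:,1]>.02)&(L[:,1]<.06); s=L[m]
s=s-[.5727,.0407,0]; xr=s[:,0]*np.cos(.109)+s[:,1]*np.sin(.109)
for a in np.arange(-.02,.021,.003):
    k=(xr>=a)&(xr<a+.003); print(a.round(3),k.sum(),s[k][:,2].max(initial=0).round(4))
```

```text
tip tri [0.5763 0.0074 0.0905] 0.0004520859507731812
top 86 [-0.10160095  0.57747749] [0.57456488 0.02866719 0.0921454 ] 0.007458181120155845
x at .0407 0.5733423348899636
scene 208 [0.01942287 0.57035796] [0.07284542 0.08863312] [0.57141733 0.05454259 0.0926063 ] 0.00451488372578257
-0.02 38 0.0754
-0.017 95 0.075
-0.014 12 0.0732
-0.011 0 0.0
-0.008 0 0.0
-0.005 0 0.0
-0.002 0 0.0
0.001 6 0.0645
0.004 37 0.068
0.007 48 0.073
0.01 39 0.0749
0.013 20 0.0735
0.016 1 0.0713
0.019 0 0.0
```

Call:
nudge_tcp(increments=[[0,-0.001,0.006,0,0.01],[0,-0.001,0.012,0,0.01],[0,-0.001,0.018,0,0.01],[0,-0.001,0.024,0,0.01],[0,-0.001,0.028,0,0.01],[0,-0.001,0.031,0,0.01],[0,-0.001,0.031,0,0.01]])

```text
time: 5.52
ee_pos: [0.5675, 0.0878, 0.0439]
orientation: [-2.068, -2.364, 0.001]
force: [0.7, 0.2, -0.8]
grip_width: 0.0189
grip_force: 38.2
```

Run:
```python
from h import *
go(.5677,.0878,.042,.132)
```

```text
d [-0.      0.0002  0.0019] turn 0.001 | yaw 0.133 tilt [-0.001 -0.    -1.   ] ee [0.5675 0.0878 0.0439] F [ 0.7  0.2 -0.8] w 0.0189 t 5.5167 q [ 0.    0.42  1.69 -0.    1.03 -0.13]
```

Call:
nudge_tcp(increments=[[0,0,0.001,0,0.01],[0,0,0.001,0,0.01],[0,0,0.002,0,0.01],[0,0,0.002,0,0.01],[0,0,0.002,0,0.01]])

```text
time: 5.93
ee_pos: [0.5677, 0.0878, 0.0428]
orientation: [2.069, 2.364, 0.0]
force: [-0.7, 0.2, -0.4]
grip_width: 0.0188
grip_force: 38.5
```

Run:
```python
from h import *
go(.5677,.0878,.042,.132)
```

```text
d [-0.      0.      0.0008] turn 0.001 | yaw 0.133 tilt [ 0.  0. -1.] ee [0.5677 0.0878 0.0428] F [-0.7  0.2 -0.4] w 0.0188 t 5.9333 q [ 0.    0.43  1.69  0.    1.03 -0.13]
```

Call:
nudge_tcp(increments=[[0,0,0.001,0,0.01],[0,0,0.001,0,0.01],[0,0,0.002,0,0.01],[0,0,0.002,0,0.01],[0,0,0.002,0,0.01]])

```text
time: 6.35
ee_pos: [0.5679, 0.0879, 0.0413]
orientation: [2.069, 2.364, 0.001]
force: [-0.1, -0.0, 4.8]
grip_width: 0.0186
grip_force: 39.4
```

Run:
```python
from h import *
go(.5677,.0878,.042,.132)
p,d=env.read_camera("scene"); cv2.imwrite("pics/s4.png",cv2.resize(p[200:300,260:360,::-1],None,fx=6,fy=6,interpolation=2))
```

```text
d [-0.0001 -0.0002 -0.0007] turn 0.001 | yaw 0.133 tilt [ 0.  0. -1.] ee [0.5679 0.0879 0.0413] F [-0.1 -0.   4.8] w 0.0186 t 6.35 q [ 0.    0.43  1.69  0.    1.03 -0.13]
```

View pics/s4.png

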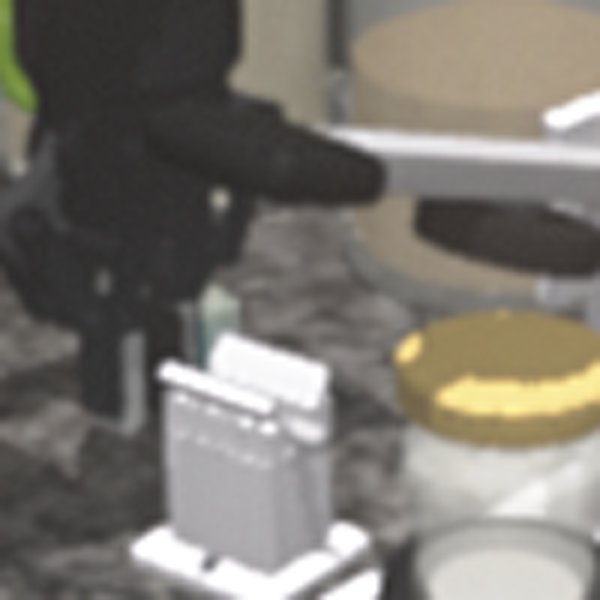

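The shaft is down in the notch, with its tip showing at (308,428), and the floor pushes back with 4.8 N. I'll let go and rise.

Call:
nudge_tcp(increments=[[0,0,-0.001,0,0.01],[0,0,-0.001,0,0.03],[0,0,-0.001,0,0.045],[0,0,-0.001,0,0.055],[0,0,-0.001,0,0.055],[0,0,-0.001,0,0.055],[0,0,-0.005,0,0.055],[0,0,-0.02,0,0.055],[0,0,-0.05,0,0.055],[0,0,-0.09,0,0.055],[0,0,-0.13,0,0.055],[0,0,-0.17,0,0.055]])

```text
time: 7.4
ee_pos: [0.5671, 0.0878, 0.2124]
orientation: [-2.069, -2.364, 0.001]
force: [0.8, 0.3, 0.1]
grip_width: 0.055
grip_force: 0.0
```

Call:
nudge_tcp(increments=[[0,0,-0.04,0,0.055],[0.04,0,-0.06,0,0],[0.08,0,-0.06,0,0]])

```text
time: 7.65
ee_pos: [0.5613, 0.1652, 0.2787]
orientation: [2.069, 2.351, 0.016]
force: [1.0, -0.3, 0.0]
grip_width: 0.0319
grip_force: 0.0
```

Run:
```python
from h import *
go(.4933-.008,-.0576,.23,.0326)
out=np.zeros((600,800,3),np.uint8)
for i,n in enumerate(("scene","top")):
    p,d=env.read_camera(n); np.savez(f"pics/{n}5.npz",p=p,d=d)
    r0,c0=(200,250) if n=="scene" else (170,240)
    out[:,400*i:400*i+400]=cv2.resize(p[r0:r0+150,c0:c0+100,::-1],(400,600),interpolation=2)
cv2.imwrite("pics/both5.png",out)
```

```text
d [-0.2113 -0.1044  0.0474] turn 0.095 | yaw 0.128 tilt [ 0.014  0.001 -1.   ] ee [0.5613 0.1652 0.2787] F [ 1.  -0.3  0. ] w 0.0319 t 7.65 q [ 0.14  0.19  1.47 -0.    1.47  0.01]
```

View pics/both5.png

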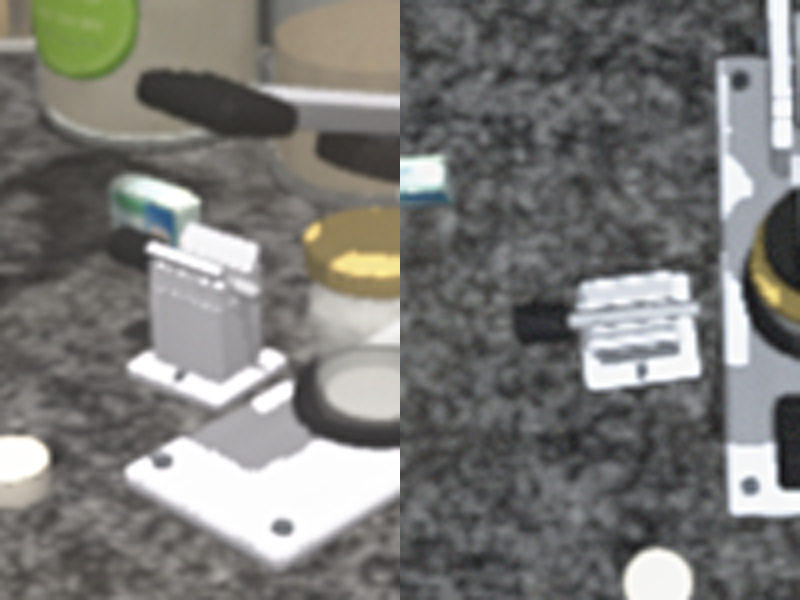

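The pin lies in the notch with the knob at (543,322) on the +y side, clear of the block, and nothing else has moved. Now the paddle.

Call:
nudge_tcp(increments=[[-0.211,-0.106,0.04,0.095,0],[-0.211,-0.106,0.04,0.095,0],[-0.211,-0.106,0.04,0.095,0],[-0.211,-0.106,0.04,0.095,0],[-0.211,-0.106,0.04,0.095,0],[-0.211,-0.106,0.04,0.095,0],[-0.211,-0.106,0.04,0.095,0],[-0.211,-0.106,0.04,0.095,0],[-0.211,-0.106,0.04,0.095,0]], clamp_n=60)

```text
time: 8.5
ee_pos: [0.4801, -0.0571, 0.2307]
orientation: [-2.179, -2.262, -0.001]
force: [-0.3, -0.1, -1.4]
grip_width: 0.0001
grip_force: 0.0
```

Run:
```python
from h import *
go(.483,-.0576,.207,.0326)
```

```text
d [-0.0006  0.0028  0.0237] turn 0.005 | yaw 0.037 tilt [ 0.     0.001 -1.   ] ee [ 0.4801 -0.0571  0.2307] F [-0.3 -0.1 -1.4] w 0.0001 t 8.5 q [-0.3   0.01  1.76  0.    1.37 -0.34]
```

Call:
nudge_tcp(increments=[[0,0.003,0.012,0.005,0],[0,0.003,0.022,0.005,0],[0,0.003,0.028,0.005,0],[0,0.003,0.034,0.005,0],[0,0.003,0.04,0.005,0],[0,0.003,0.046,0.005,0],[0,0.003,0.052,0.005,0],[0,0.003,0.058,0.005,0],[0,0.003,0.064,0.005,0],[0,0.003,0.07,0.005,0],[0,0.003,0.076,0.005,0],[0,0.003,0.082,0.005,0]])

```text
time: 9.5
ee_pos: [0.4818, -0.0564, 0.1495]
orientation: [-2.18, -2.259, 0.006]
force: [-9.1, -0.1, 12.5]
grip_width: 0.0003
grip_force: 6.0
```

```bash
python3 -c "
from h import *
go(.483,-.0576,.132,.0326)"
```

```text
d [-0.0013  0.0013  0.0175] turn 0.003 | yaw 0.036 tilt [-0.004 -0.001 -1.   ] ee [ 0.4818 -0.0564  0.1495] F [-9.1 -0.1 12.5] w 0.0003 t 9.5 q [-0.29  0.11  1.84 -0.    1.2  -0.33]
```

Call:
nudge_tcp(increments=[[0,0,0.005,0,0],[0,0,0.01,0,0],[0,0,0.014,0,0],[0,0,0.017,0,0],[0,0,0.017,0,0]])

```text
time: 9.92
ee_pos: [0.4819, -0.0563, 0.1334]
orientation: [-2.18, -2.258, 0.005]
force: [-9.3, 0.1, 16.4]
grip_width: -0.0
grip_force: 8.1
```

```bash
python3 -c "
from h import *
go(.483,-.0576,.132,.0326)"
```

```text
d [-0.0013  0.001   0.0014] turn 0.003 | yaw 0.036 tilt [-0.004 -0.    -1.   ] ee [ 0.4819 -0.0563  0.1334] F [-9.3  0.1 16.4] w -0.0 t 9.9167 q [-0.29  0.13  1.85 -0.    1.17 -0.33]
```

Call:
nudge_tcp(increments=[[0,0,0.002,0,0],[0,0,0.004,0,0],[0,0,0.004,0,0]])

```text
time: 10.17
ee_pos: [0.4821, -0.0564, 0.1326]
orientation: [-2.179, -2.259, 0.006]
force: [-18.2, 2.2, 35.2]
grip_width: -0.0002
grip_force: 17.8
```

Call:
nudge_tcp(increments=[[0,0,0.001,0,0],[0,0,0.002,0,0],[0,0,0.002,0,0]])

```text
time: 10.42
ee_pos: [0.4821, -0.0564, 0.1322]
orientation: [-2.179, -2.259, 0.006]
force: [-21.8, 2.9, 44.9]
grip_width: 0.0001
grip_force: 22.7
```

Call:
nudge_tcp(increments=[[0,0,0.001,0,0],[0,0,0.002,0,0],[0,0,0.002,0,0]])

```text
time: 10.67
ee_pos: [0.4822, -0.0564, 0.1318]
orientation: [-2.179, -2.26, 0.006]
force: [-26.5, 4.2, 53.9]
grip_width: -0.0001
grip_force: 27.6
```

The end stop is reached: the tip hardly moves while the force rises, and the height of 0.132 m matches what I expected. I'll ease the push to about 30 N and check.

Call:
nudge_tcp(increments=[[0,0,-0.002,0,0],[0,0,-0.005,0,0],[0,0,-0.005,0,0],[0,0,-0.005,0,0]])

```text
time: 11.0
ee_pos: [0.482, -0.0564, 0.1328]
orientation: [-2.18, -2.259, 0.005]
force: [-15.5, 2.3, 30.9]
grip_width: -0.0
grip_force: 15.4
```

Run:
```python
from h import *
out=np.zeros((600,800,3),np.uint8)
for i,n in enumerate(("scene","top")):
    p,d=env.read_camera(n)
    r0,c0=(190,245) if n=="scene" else (160,230)
    out[:,400*i:400*i+400]=cv2.resize(p[r0:r0+195,c0:c0+130,::-1],(400,600),interpolation=2)
cv2.imwrite("pics/both6.png",out)
```

```text
(no output)
```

View pics/both6.png

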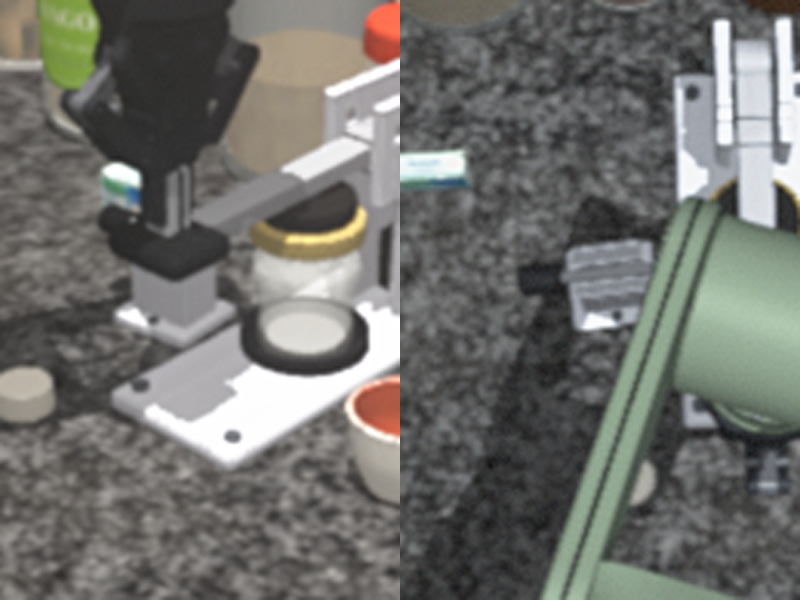

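The lever is fully down with the presser foot on the lid at (310,205). The fingers hold the paddle at (170,240), and the pin is still parked at (545,277). Handing in.

```bash
python3 -c "
from station import env
print(env.sign_off())"
```

```text
the job is handed in; nothing more can be done
None
```

I pulled the pin and parked it in the rest's notch, then pressed the lever down to its end stop; I handed the job in at about 11 s with the fingers still holding it there at about 31 N, and no verdict was shown.

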